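# Refit a gas cooker's pan support and valve knob, and hold the knob pressed

## Task

The tabletop gas cooker was taken apart for washing. Set its cast-iron pan support back over the burner, flat and square in its recess, and let go of it; fit the control knob too: turn it so that its D-shaped bore matches the valve spindle, push it fully home on the spindle and press it down against the spring to the stop, as one holds it while the burner lights. The program finishes while the gripper is still holding the knob pressed down; leave everything else on the worktop where it stands.

Things in the scene. Friction and masses are not known exactly. Their poses are not given: they have to be found in the camera images.
- cooker: Tabletop gas cooker with a stainless steel top on a black body, 210 (x) x 330 (y) x 80 mm high, heavy, does not move. Origin on the worktop under its centre; x points to its back, y to its left, z up; its top panel is at z = 80 mm. Burner in the left half, valve spindle in the right half. Wall cabinets overhang the worktop behind it from x = 0.6 m on, some 0.43 m up: keep the arm clear.
- recess (a point): Centre of the flat floor of the rectangular recess round the burner, 8 mm below the top panel; axes as the cooker's. The recess is 174 mm (x) x 144 mm (y), its rim bevelled 3 mm at 45 degrees. The round burner in its middle rises 20 mm above the recess floor, radius 37 mm.
- pan_support: Black cast-iron pan support, loose, about 0.35 kg, standing on the worktop left of the cooker: frame 170 (x) x 140 (y) x 10 mm of 10 mm bars, with posts up to the pan bars, 46 mm high in all. Origin in the middle of its underside; x along the long side, z up. It fits the recess either way round, long side along the recess's x, underside on the recess floor, 2 mm to spare on every side.
- bridge (a point): Middle of the top of the pan support's bridge, 46 mm above its underside, over its centre; axes as the support's. The bridge is a straight bar 10 mm wide (y), 12 mm high, running the support's whole length along x with free space below: pinch it here. Four short bars of the same height reach in from the long sides at x = +-45 mm, ending at y = +-32 mm.
- knob: Black die-cast hob knob, loose, 140 g, upright on the worktop right of the cooker: round skirt 48 mm wide, 14 mm high; on it a bar grip 46 mm long (x), 18 mm wide (y), from z = 14 to 36 mm. Origin mid underside, z up. A white line marks the bar's +x end. From below a blind bore, 13.4 mm across, 17 mm deep, D-shaped: its flat is on the pointer (+x) side, 2.2 mm from the axis.
- knob_pointer (a point): The tip of the pointer, the top edge of the +x end of the knob's bar: 23 mm from the knob's axis, 36 mm above its underside; axes as the knob's.
- spindle_tip (a point): Middle of the top of the valve spindle, a vertical steel D-shaft 12 mm across, its flat 1.5 mm from the axis on the +x side, towards the lighting mark (small dark star on the panel behind it); axes as the cooker's. 31 mm above the top panel at rest; last 3 mm taper. It does not turn. Knob fully home: bore's end on this tip, underside 17 mm below it, pointer along x.
- valve (a joint): Downward travel of the spindle: 0 at rest, 0.007 m at its stop. Sprung: about 4 N to start it, 11 N at the stop.
- mortar: Dark stone mortar, 84 mm wide, 60 mm high; a bystander, to be left alone. Origin about the middle of its underside.
- lemon: Lemon, 78 x 55 mm; a bystander, to be left alone. Origin about the middle of its underside.
- spice_jar: Glass spice jar with a red cap, 45 mm wide, 106 mm high; a bystander, to be left alone. Origin about the middle of its underside.
- mug: Dark grey and white mug, 82 mm wide, 97 mm high, handle to one side; a bystander, to be left alone. Origin about the middle of its underside.
- teaspoon: Steel teaspoon, 130 mm long; a bystander, to be left alone. Origin about the middle of its underside.
- pestle: Dark stone pestle lying by the mortar, 109 mm long; a bystander, to be left alone. Origin about the middle of its underside.
- tin: Flat food tin, 87 mm wide, 40 mm high; a bystander, to be left alone. Origin about the middle of its underside.

How it is judged:
By the outcome, as a careful person would: the job done as asked, in the order asked, and still so for the second after the job is handed in, while the arm keeps its last pose, push and grip.
It also fails if it takes over 48 s, if anything falls off the work surface, if the arm or the gripper's body presses on something with over 40 N, if the wrist force passes 120 N, or if a joint passes its speed limit or range.

## Robot

A 7-joint arm with a two-finger parallel gripper is mounted at the origin on a cart in front of the work surface, level with it; the furniture and walls round the work are solid. World frame = base frame: x ahead of the robot, y to its left, z up, the work surface at z = 0. Lengths are in m, angles in rad, forces in N, time in s.
With the tool pointing down it reaches from about 0.425 to 0.8 m from the base axis. Payload 8.3 kg.
Tool frame: the origin (TCP) lies midway between the tips of the shut fingers; the grasp point (between the pads) lies 19 mm behind it (env.pinch_z is the distance from the TCP to the grasp point, in m); z points along the fingers, y is the line along which they close (so a half turn about z gives the same grasp; the last joint's range is limited). The gripper opens to 85 mm and grips with 20 to 120 N. Pads are 22 mm wide; open, the fingers measure 114 mm over their backs; the gripper's body (76 mm by 85 mm) begins 54 mm behind the grasp point. The pads swing forward as they close: fully open they stand 13 mm farther back than shut.
Start: joints at [1.199, 0.383, 0.016, 1.37, -0.006, 1.388, -0.046], TCP at [0.19, -0.595, 0.231] pointing down, gripper open.
Joint ranges: [-2.95, 2.95], [-0.25, 2.06], [-1.52, 1.56], [0.18, 2.33], [-1.44, 4.58], [0.02, 2.06], [-3.01, 3.01]. Speed limits (rad/s): [2.39, 2.39, 3.01, 3.01, 3.14, 3.14, 3.14].

## Interface

Orientations are given as a unit quaternion [w, x, y, z].
In Python, from station import env gives the robot as it stands.
- The arm moves only by the tool carry_out, never from a script. Its argument "motion" is one flat list of numbers, 7 for each row, row after row: the shift along the world's x, y, z scaled (see below), then the turn, a rotation vector about the world's x, y, z scaled (see below), then the finger opening in mm, from 0 to 85.4. A call has 1 to 8 rows; each row is the pose to reach, as a shift and turn from the pose commanded when the call began; what a row does not reach only later rows make up. The controller multiplies each number of a shift by 8 cm and each number of a turn by 90 degrees. A row lasts 1/10 s, in which the tool goes at most 50 mm and 8.59 degrees, less where a joint would pass 70% of its speed; a pose out of reach is approached as far as the arm can. A call with a number of a shift or a turn outside -1 to 1 is refused whole. A call with a gripper value outside its range is refused whole. The fingers move at their own pace and stop on an object; "grip_force" is the grip in N (left out, the last holds). Time passes only in rows, so rows that repeat a pose let the fingers close. It gives the time, the measured TCP pose, the force, the opening and the grip force at its end, in the units of the state.
- env.get_state(): the state, without advancing time (a new reading comes with each control period).
- env.read_camera(name): name is "side" or "top" or "wrist"; returns the picture (480x640x3 uint8, blue, green, red); there is no depth.
- env.calibration(name): a dict with "fx", "fy", "cx", "cy" (pixels), "view" (4x4, takes a point from world to camera coordinates). Camera axes: x right, y up, looking along -z (the intrinsics and any distortion apply to the point x, -y, -z); pixel columns grow to the right and rows downward; lengths in m; the calibration is good to about 2 mm. A picture is of the moment at which its call begins: read the wrist's pose just before it. calibration takes no time and is no camera call; for the wrist camera it gives the pose at the moment of the call.
- env.close_job(): hands the job in; it is judged then, once.
The state is a dict: "time": time; "q": joint angles; "joint_vel": joint speeds; "tau": joint torques, N m; "eef_pos": TCP position; "tool_rot": TCP orientation; "wrist_force": force on the tool from outside, world axes, zero at the start; "wrist_torque": the same for the moment, N m; "finger_gap": opening from 0.0 (shut) to 1.0 (fully open); "grasp_force": force on a finger pad.
Only numpy, scipy, OpenCV 4.12 (cv2) and the standard library are available. Lean on these libraries where they do the work, as an engineer would, in place of code of your own. Each camera call takes 0.05 s, during which the arm holds its last target. There are 200 camera calls.

## Working session

There is one attempt and no reset: what is moved stays moved. The work goes in short steps, Python scripts to look and compute and a tool call to move; the robot and the scene stay as the last step left them, time stands still between calls to the robot, and variables do not carry over. Pictures are saved under pics/ and viewed, at most 10 in all, crops included, and the job is handed in when it is done.

Besides the shell and the picture viewer there is one more tool, called after "Emit:" by a JSON object that holds its "fn" and its "kwargs". carry_out: Moves the arm, as the interface text tells. Its arguments: {"type":"object","properties":{"motion":{"type":"array","items":{"type":"number"}},"grip_force":{"type":"number"}},"required":["motion"]}

```bash
ls; mkdir -p pics
python3 - <<'E'
from station import env
import cv2,numpy as np
np.set_printoptions(precision=4,suppress=True)
for n in("top","side"):
    cv2.imwrite(f"pics/{n}0.png",env.read_camera(n)); c=env.calibration(n); print({k:np.array(v) for k,v in c.items()})
s=env.get_state();print(s,env.pinch_z)
E
```

```text
pics
{'fx': array(515.8396), 'fy': array(515.8396), 'cx': array(320.1195), 'cy': array(237.3281), 'view': array([[-0.1061, -0.9944,  0.0004,  0.1181],
       [ 0.9742, -0.1039,  0.2005, -0.5571],
       [-0.1993,  0.0216,  0.9797, -1.2512],
       [ 0.    ,  0.    ,  0.    ,  1.    ]])}
{'fx': array(572.4569), 'fy': array(572.4569), 'cx': array(317.6311), 'cy': array(248.1631), 'view': array([[-0.8414, -0.5403,  0.0102,  0.4968],
       [ 0.3122, -0.4706,  0.8253, -0.2382],
       [-0.4411,  0.6975,  0.5647, -1.2908],
       [ 0.    ,  0.    ,  0.    ,  1.    ]])}
{'time': 0.1, 'q': array([ 1.1991,  0.3842,  0.0164,  1.371 , -0.0063,  1.3882, -0.0465]), 'joint_vel': array([-0.0011, -0.0018,  0.0011, -0.0025,  0.0025, -0.0018,  0.0007]), 'tau': array([  0.0017, -62.9139,   0.8467, -37.276 ,   0.0167,   0.0104,
        -0.0001]), 'eef_pos': array([ 0.1898, -0.595 ,  0.2304]), 'tool_rot': array([-0.0009,  0.9881,  0.1538, -0.0002]), 'wrist_force': array([-0.0728, -0.5497, -0.9524]), 'wrist_torque': array([0.0417, 0.0242, 0.039 ]), 'grasp_force': 0.0, 'finger_gap': 0.9958840850458366} 0.0187
```

View pics/top0.png

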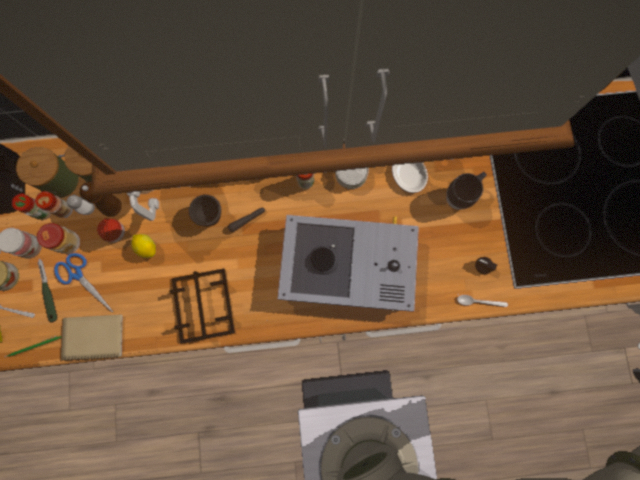

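View pics/side0.png

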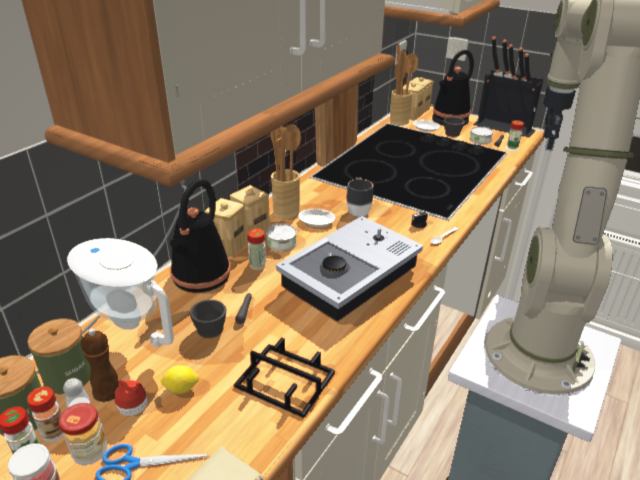

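```bash
cat > h.py <<'E'
from station import env
import cv2,numpy as np
from scipy.spatial.transform import Rotation as R
np.set_printoptions(precision=4,suppress=True)
def ray(c,p):
    V=np.array(c["view"]);r,t=V[:3,:3],V[:3,3]
    d=np.array([(p[0]-c["cx"])/c["fx"],-(p[1]-c["cy"])/c["fy"],-1.])
    return -r.T@t, r.T@d
def plane(c,p,z):
    o,d=ray(c,p); return o+d*(z-o[2])/d[2]
def cross(a,b):  # [(c,p),...]
    A=[];B=[]
    for c,p in(a,b):
        o,d=ray(c,p);d=d/np.linalg.norm(d);M=np.eye(3)-np.outer(d,d);A.append(M);B.append(M@o)
    x=np.linalg.lstsq(np.vstack(A),np.hstack(B),rcond=None)[0]
    return x,np.abs(np.vstack(A)@x-np.hstack(B)).max()
def proj(c,P):
    V=np.array(c["view"]);q=V[:3,:3]@np.array(P)+V[:3,3]
    return np.array([c["cx"]+c["fx"]*q[0]/-q[2], c["cy"]+c["fy"]*q[1]/q[2]])
def yaw(q): # angle of tool y axis in world, and tool x
    M=R.from_quat(np.r_[q[1:],q[0]]).as_matrix(); return np.degrees(np.arctan2(M[1],M[0])),M
def state():
    s=env.get_state();print("t",s["time"],"p",s["eef_pos"],"F",s["wrist_force"],"gap",s["finger_gap"],"yaw xyz",yaw(s["tool_rot"])[0][:2],"q",s["q"],"g",s["grasp_force"]);return s
E
python3 - <<'E'
from h import *
T=env.calibration("top");S=env.calibration("side")
for n,p,z in[("cookFL",(280,302),.08),("FR",(414,310),.08),("BL",(287,216),.08),("BR",(418,226),.08),("spin",(393,266),.111),("knob",(485,265),.036),("sup",(203,305),.04),("supTL",(172,278),.01),("supBR",(233,333),.01),("mug",(465,190),.09),("jar",(305,178),.1),("mortar",(205,210),.06),("lemon",(144,246),.03),("tin?",(410,177),.04),("spoon",(480,301),0),("pestle",(246,220),.01)]:
    print(n,plane(T,p,z))
print(cross((T,(393,266)),(S,(378,234))),cross((T,(484,265)),(S,(420,217))))
a=cv2.imread("pics/top0.png");cv2.imwrite("pics/c1.png",np.hstack([cv2.resize(a[255:355,150:250],(400,400),interpolation=2),cv2.resize(a[215:315,410:510],(400,400),interpolation=2)]))
E
```

```text
cookFL [0.4128 0.1726 0.08  ]
FR [ 0.3592 -0.1479  0.08  ]
BL [0.6248 0.1357 0.08  ]
BR [ 0.5645 -0.1875  0.08  ]
spin [ 0.467 -0.107  0.111]
knob [ 0.4546 -0.3522  0.036 ]
sup [0.4292 0.3674 0.04  ]
supTL [0.5099 0.4494 0.01  ]
supBR [0.3536 0.3027 0.01  ]
mug [ 0.6419 -0.3163  0.09  ]
jar [0.7127 0.0808 0.1   ]
mortar [0.6678 0.3433 0.06  ]
lemon [0.5973 0.5116 0.03  ]
tin? [ 0.7058 -0.1944  0.04  ]
spoon [ 0.3674 -0.3356  0.    ]
pestle [0.6433 0.2472 0.01  ]
(array([ 0.4701, -0.1093,  0.094 ]), np.float64(0.0008259836069072213)) (array([ 0.4538, -0.3525,  0.0297]), np.float64(0.001716781669158951))
```

View pics/c1.png

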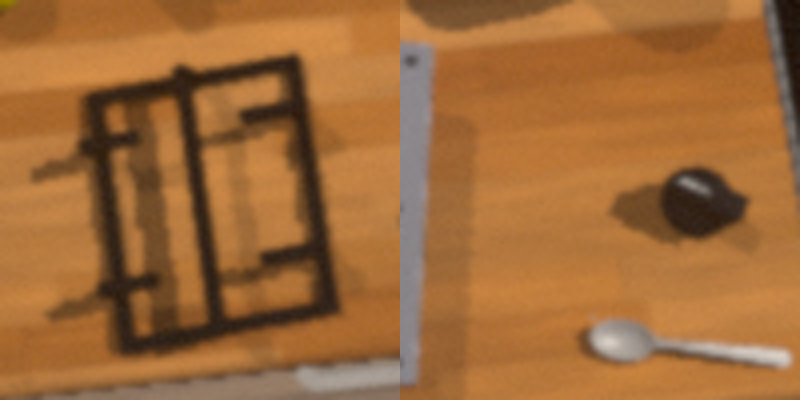

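Emit:
{"fn": "carry_out", "kwargs": {"motion": [0.8,0.77,0,0,0,0,85,0.8,0.77,0,0,0,0,85]}}

```text
time: 0.3
eef_pos: [0.2545, -0.5326, 0.2304]
tool_rot: [-0.001, 0.988, 0.153, 0.0]
wrist_force: [1.6, 1.2, -0.1]
finger_gap: 0.997
grasp_force: 0.0
```

Emit:
{"fn": "carry_out", "kwargs": {"motion": [0.8,0.77,0,0,0,0,85,0.8,0.77,0,0,0,0,85]}}

```text
time: 0.5
eef_pos: [0.32, -0.4697, 0.2309]
tool_rot: [-0.001, 0.988, 0.155, 0.0]
wrist_force: [0.9, 0.1, 0.4]
finger_gap: 0.995
grasp_force: 0.0
```

Emit:
{"fn": "carry_out", "kwargs": {"motion": [0.8,0.77,0,0,0,0,85,0.8,0.77,0,0,0,0,85]}}

```text
time: 0.7
eef_pos: [0.3839, -0.4079, 0.231]
tool_rot: [-0.001, 0.988, 0.155, 0.0]
wrist_force: [0.5, -1.0, -0.2]
finger_gap: 0.992
grasp_force: 0.0
```

Run:
```python
from h import *
s=state();c=env.calibration("wrist")
o,d=ray(c,(320,240));print(o,d,{k:c[k] for k in("fx","cx","cy")})
for P in[(.4546,-.3522,.03),(.467,-.107,.111)]:print(proj(c,P))
T=env.calibration("top")
a=plane(T,(195.75,273.75),.046);b=plane(T,(203.25,337),.046);print(a,b,np.linalg.norm(a-b),np.degrees(np.arctan2(*(a-b)[1::-1])))
```

```text
t 0.7 p [ 0.3839 -0.4079  0.231 ] F [ 0.4635 -0.9911 -0.1779] gap 0.9919550300606926 yaw xyz [ 17.8054 -72.1946] q [ 0.8665  0.2489 -0.1302  1.5484  0.0319  1.3471 -0.5269] g 0.0
[ 0.4532 -0.3858  0.3734] [-0.277  -0.0841 -0.9572] {'fx': 391.3016280913279, 'cx': 321.5417374579349, 'cy': 238.44493495825057}
[283.8476 107.3182]
[-135.5279  -57.4585]
[0.5087 0.3795 0.046 ] [0.3504 0.3703 0.046 ] 0.15858233583725181 3.3432716240488167
```

Run:
```python
from h import *
import json
c=env.calibration("wrist");cv2.imwrite("pics/wk1.png",env.read_camera("wrist"));json.dump({k:np.array(v).tolist() for k,v in c.items()},open("wk1.json","w"))
```

Emit:
{"fn": "carry_out", "kwargs": {"motion": [0.4,0.98,0,0,0,0,85,0.4,0.98,0,0,0,0,85]}}

```text
time: 0.95
eef_pos: [0.4148, -0.3298, 0.2307]
tool_rot: [-0.001, 0.988, 0.154, -0.0]
wrist_force: [0.4, 0.3, -0.3]
finger_gap: 0.996
grasp_force: 0.0
```

Run:
```python
from h import *
import json
c=env.calibration("wrist");cv2.imwrite("pics/wk2.png",env.read_camera("wrist"));json.dump({k:np.array(v).tolist() for k,v in c.items()},open("wk2.json","w"))
```

Emit:
{"fn": "carry_out", "kwargs": {"motion": [0.2,1,0,0,0,-0.07,85,0.2,1,0,0,0,-0.07,85]}}

```text
time: 1.2
eef_pos: [0.4302, -0.2497, 0.2309]
tool_rot: [-0.001, 0.995, 0.098, -0.0]
wrist_force: [1.1, -0.0, 1.0]
finger_gap: 0.993
grasp_force: 0.0
```

Emit:
{"fn": "carry_out", "kwargs": {"motion": [0,1,0,0,0,-0.07,85,0,1,0,0,0,-0.07,85]}}

```text
time: 1.4
eef_pos: [0.4299, -0.1689, 0.231]
tool_rot: [-0.0, 0.999, 0.044, -0.0]
wrist_force: [0.5, 1.2, 0.4]
finger_gap: 0.996
grasp_force: 0.0
```

Emit:
{"fn": "carry_out", "kwargs": {"motion": [0,1,0,0,0,0,85,0,1,0,0,0,0,85]}}

```text
time: 1.6
eef_pos: [0.4296, -0.0891, 0.2312]
tool_rot: [-0.0, 0.999, 0.046, -0.0]
wrist_force: [1.2, 0.5, 0.4]
finger_gap: 0.999
grasp_force: 0.0
```

Run:
```python
from h import *
import json
s=state();c=env.calibration("wrist");cv2.imwrite("pics/wc1.png",env.read_camera("wrist"));json.dump({k:np.array(v).tolist() for k,v in c.items()},open("wc1.json","w"))
```

```text
t 1.6 p [ 0.4296 -0.0891  0.2312] F [1.2089 0.476  0.4266] gap 0.9992361628580447 yaw xyz [  5.2471 -84.7529] q [ 0.5129 -0.0042 -0.3765  1.8309 -0.0021  1.3148 -1.3423] g 0.0
```

Emit:
{"fn": "carry_out", "kwargs": {"motion": [0,1,0,0,0,0,85,0,1,0,0,0,0,85]}}

```text
time: 1.85
eef_pos: [0.4297, -0.01, 0.2313]
tool_rot: [-0.0, 0.999, 0.045, 0.0]
wrist_force: [0.5, -0.6, 0.8]
finger_gap: 0.997
grasp_force: 0.0
```

Run:
```python
from h import *
import json
s=state();c=env.calibration("wrist");cv2.imwrite("pics/wc2.png",env.read_camera("wrist"));json.dump({k:np.array(v).tolist() for k,v in c.items()},open("wc2.json","w"))
im=[cv2.imread(f"pics/{n}.png") for n in("wk1","wk2","wc1","wc2")]
```

```text
t 1.85 p [ 0.4297 -0.01    0.2313] F [ 0.4967 -0.5604  0.7585] gap 0.9972886357604535 yaw xyz [  5.1625 -84.8375] q [ 0.4278 -0.0225 -0.4658  1.847  -0.011   1.3147 -1.5159] g 0.0
```

Emit:
{"fn": "carry_out", "kwargs": {"motion": [0,1,0,0,0,0,85,0,1,0,0,0,0,85]}}

```text
time: 2.1
eef_pos: [0.4297, 0.0697, 0.2313]
tool_rot: [-0.0, 0.999, 0.045, 0.0]
wrist_force: [0.7, 0.3, 0.6]
finger_gap: 1.0
grasp_force: 0.0
```

Run:
```python
from h import *
import json
s=state();c=env.calibration("wrist");cv2.imwrite("pics/wc3.png",env.read_camera("wrist"));json.dump({k:np.array(v).tolist() for k,v in c.items()},open("wc3.json","w"))
im=[cv2.imread(f"pics/{n}.png") for n in("wk1","wk2","wc1","wc3")]
cv2.imwrite("pics/m1.png",np.vstack([np.hstack([cv2.resize(x,(400,300),interpolation=3) for x in im[i:i+2]]) for i in(0,2)]))
```

```text
t 2.1 p [0.4297 0.0697 0.2313] F [0.6616 0.2639 0.5956] gap 0.9998535342404112 yaw xyz [  5.1492 -84.8508] q [ 0.337  -0.0059 -0.5619  1.8318 -0.0038  1.3145 -1.7048] g 0.0
```

View pics/m1.png

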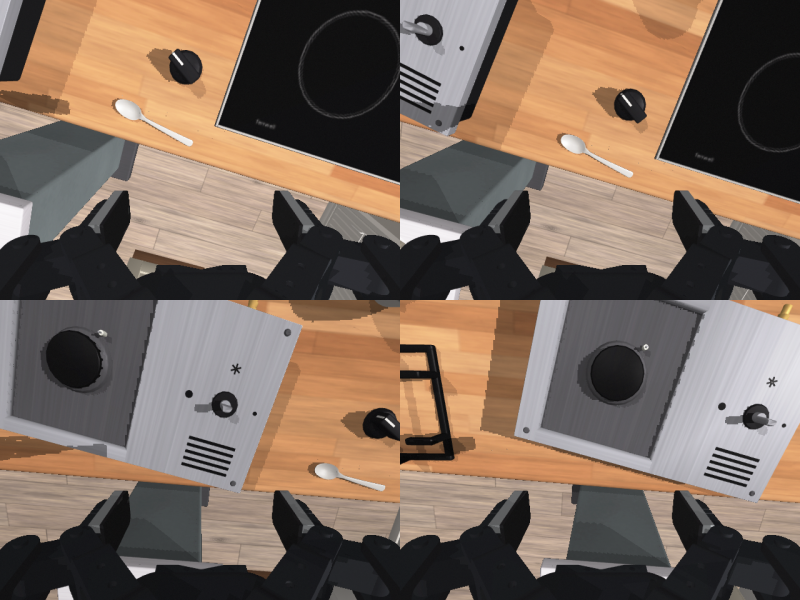

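Emit:
{"fn": "carry_out", "kwargs": {"motion": [0,1,0,0,0,0,85,0,1,0,0,0,0,85]}}

```text
time: 2.35
eef_pos: [0.4299, 0.1495, 0.2313]
tool_rot: [-0.0, 0.999, 0.045, 0.0]
wrist_force: [0.8, 0.5, 0.7]
finger_gap: 0.996
grasp_force: 0.0
```

Emit:
{"fn": "carry_out", "kwargs": {"motion": [-0.2,1,0,0,0,0,85,-0.2,1,0,0,0,0,85]}}

```text
time: 2.55
eef_pos: [0.4134, 0.2299, 0.2313]
tool_rot: [-0.0, 0.999, 0.045, -0.0]
wrist_force: [-0.7, -0.2, 0.3]
finger_gap: 0.998
grasp_force: 0.0
```

Emit:
{"fn": "carry_out", "kwargs": {"motion": [-0.4,1,0,0,0,0,85,-0.4,1,0,0,0,0,85]}}

```text
time: 2.75
eef_pos: [0.3813, 0.3094, 0.2312]
tool_rot: [-0.0, 0.999, 0.045, -0.0]
wrist_force: [-0.4, 0.3, 1.0]
finger_gap: 0.993
grasp_force: 0.0
```

Run:
```python
from h import *
import json
s=state();c=env.calibration("wrist");cv2.imwrite("pics/ws1.png",env.read_camera("wrist"));json.dump({k:np.array(v).tolist() for k,v in c.items()},open("ws1.json","w"))
```

```text
t 2.75 p [0.3813 0.3094 0.2312] F [-0.3773  0.3223  0.9683] gap 0.9933831785563733 yaw xyz [  5.1361 -84.8639] q [-0.0135  0.1634 -0.8105  1.6985  0.1209  1.3315 -2.3273] g 0.0
```

Emit:
{"fn": "carry_out", "kwargs": {"motion": [0,0.9,0,0,0,0,85,0,0.9,0,0,0,0,85]}}

```text
time: 3.0
eef_pos: [0.382, 0.3817, 0.2309]
tool_rot: [-0.0, 0.999, 0.045, -0.0]
wrist_force: [-0.7, 0.4, 0.9]
finger_gap: 0.994
grasp_force: 0.0
```

Run:
```python
from h import *
import json
s=state();c=env.calibration("wrist");cv2.imwrite("pics/ws2.png",env.read_camera("wrist"));json.dump({k:np.array(v).tolist() for k,v in c.items()},open("ws2.json","w"))
im=[cv2.imread(f"pics/{n}.png")[:300] for n in("ws1","ws2","wc2")]
g=lambda x:cv2.resize(x,(400,188),interpolation=3)
a=im[0][:, :400];b=im[1][:,100:500]
cv2.imwrite("pics/m2.png",np.vstack([np.hstack([a,b]),np.hstack([im[2][:,:400],im[2][:,240:]])]))
```

```text
t 3.0 p [0.382  0.3817 0.2309] F [-0.7456  0.4061  0.8848] gap 0.9935043518317357 yaw xyz [  5.1463 -84.8537] q [-0.1615  0.2987 -0.8361  1.5777  0.2242  1.3651 -2.5025] g 0.0
```

View pics/m2.png

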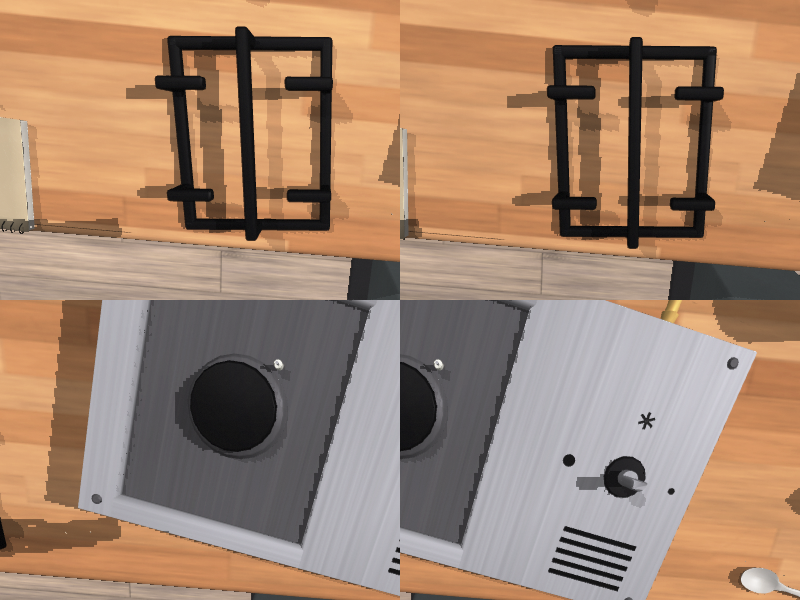

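Run:
```python
from h import *
import json
C=lambda n:json.load(open(n+".json"))
c1,c2=C("ws1"),C("ws2")
print("ends",cross((c1,(241,28)),(c2,(336,39))),cross((c1,(251,236)),(c2,(332,246))))
pts=[]
for n,x0,c in(("ws1",247,c1),("ws2",335,c2)):
    m=cv2.imread(f"pics/{n}.png").max(2)<60
    L=[]
    for r in range(70,225,10):
        xs=[x for x in range(x0-16,x0+17) if m[r,x]]
        if xs and len(xs)<20:L.append((r,min(xs),max(xs)))
    print(n,L)
    for r,a,b in L[::3]:print(plane(c,((a+b+1)/2,r+.5),.046))
    ys=m[:300].nonzero()
for p in[(560,50),(715,50),(565,232),(705,232)]:print("frame",plane(c2,(p[0]-300,p[1]),.01))
```

```text
ends (array([0.5158, 0.3826, 0.0442]), np.float64(0.000217730194025878)) (array([0.3507, 0.3695, 0.0414]), np.float64(0.000946864876438136))
ws1 [(70, 237, 250), (80, 238, 250), (90, 238, 251), (100, 239, 251), (110, 239, 252), (120, 240, 252), (130, 240, 252), (140, 241, 253), (150, 241, 253), (160, 242, 254), (170, 242, 254), (180, 243, 254), (190, 243, 255), (200, 244, 255), (210, 244, 256)]
[0.4862 0.3791 0.046 ]
[0.4644 0.3772 0.046 ]
[0.4416 0.3756 0.046 ]
[0.4178 0.3731 0.046 ]
[0.393  0.3714 0.046 ]
ws2 [(70, 330, 341), (80, 329, 341), (90, 329, 340), (100, 329, 340), (110, 329, 340), (120, 329, 340), (130, 329, 340), (140, 329, 339), (150, 329, 339), (160, 328, 339), (170, 328, 339), (180, 328, 338), (190, 328, 338), (200, 328, 338), (210, 328, 338), (220, 328, 338)]
[0.4933 0.3805 0.046 ]
[0.4714 0.3791 0.046 ]
[0.4486 0.3768 0.046 ]
[0.4248 0.3753 0.046 ]
[0.4    0.3733 0.046 ]
[0.3741 0.3707 0.046 ]
frame [0.5078 0.4453 0.01  ]
frame [0.5194 0.3146 0.01  ]
frame [0.3481 0.4335 0.01  ]
frame [0.3601 0.299  0.01  ]
```

Emit:
{"fn": "carry_out", "kwargs": {"motion": [0.64,-0.075,-1,0,0,-0.006,50,0.64,-0.075,-1,0,0,-0.006,50,0.64,-0.075,-1,0,0,-0.006,50]}}

```text
time: 3.35
eef_pos: [0.4356, 0.3681, 0.1445]
tool_rot: [0.003, 0.999, 0.037, -0.004]
wrist_force: [0.2, -0.7, -0.3]
finger_gap: 0.587
grasp_force: 0.0
```

Emit:
{"fn": "carry_out", "kwargs": {"motion": [0,0,-0.6,0,0,0,50,0,0,-0.9,0,0,0,50,0,0,-0.9,0,0,0,50]}}

```text
time: 3.65
eef_pos: [0.432, 0.3712, 0.076]
tool_rot: [0.002, 0.999, 0.04, -0.003]
wrist_force: [-0.8, -0.9, -0.1]
finger_gap: 0.586
grasp_force: 0.0
```

Run:
```python
from h import *
import json
s=state();c=env.calibration("wrist");im=env.read_camera("wrist");cv2.imwrite("pics/ws3.png",im)
for x in(-.085,.085):print(proj(c,[.4335+x,.3757+.08*x,.046]))
m=im.max(2)<60
for r in range(30,330,30):
    xs=np.flatnonzero(m[r,280:360])+280
    if len(xs):print(r,xs.min(),xs.max(),len(xs),plane(c,((xs.min()+xs.max()+1)/2,r+.5),.046))
```

```text
t 3.65 p [0.432  0.3712 0.076 ] F [-0.7606 -0.9343 -0.1345] gap 0.5861488939866785 yaw xyz [  4.5394 -85.4594] q [-0.193   0.5059 -0.7455  1.6886  0.3759  1.1029 -2.5423] g 0.0
[313.4191 424.7595]
[310.3249  84.8049]
90 300 319 20 [0.5163 0.3825 0.046 ]
120 299 320 22 [0.5045 0.3817 0.046 ]
150 299 320 22 [0.4922 0.3808 0.046 ]
180 300 321 22 [0.4793 0.3795 0.046 ]
210 301 320 20 [0.4659 0.3785 0.046 ]
240 301 321 21 [0.4518 0.3773 0.046 ]
270 302 321 20 [0.4371 0.376  0.046 ]
300 302 321 20 [0.4216 0.3749 0.046 ]
```

Emit:
{"fn": "carry_out", "kwargs": {"motion": [0,0,-0.4,0,0,0,50,0,0,-0.6,0,0,0,50,0,0,-0.66,0,0,0,50,0,0,-0.66,0,0,0,50]}}

```text
time: 4.1
eef_pos: [0.4333, 0.3738, 0.027]
tool_rot: [-0.0, 0.999, 0.04, -0.0]
wrist_force: [-0.3, -0.3, -0.2]
finger_gap: 0.587
grasp_force: 0.0
```

Run:
```python
from h import *
state()
```

```text
t 4.1 p [0.4333 0.3738 0.027 ] F [-0.3373 -0.2882 -0.1721] gap 0.5872261991448794 yaw xyz [  4.5566 -85.4434] q [-0.2203  0.5668 -0.7143  1.7261  0.4282  1.0107 -2.5809] g 0.0
```

Emit:
{"fn": "carry_out", "kwargs": {"motion": [0,0.022,-0.02,0,0,0,50,0,0.022,-0.02,0,0,0,0,0,0.022,-0.02,0,0,0,0,0,0.022,-0.02,0,0,0,0,0,0.022,-0.02,0,0,0,0,0,0.022,-0.02,0,0,0,0], "grip_force": 80}}

```text
time: 4.7
eef_pos: [0.4335, 0.3759, 0.0257]
tool_rot: [-0.0, 0.999, 0.04, 0.001]
wrist_force: [-1.2, -1.1, 6.1]
finger_gap: 0.098
grasp_force: 78.8
```

Emit:
{"fn": "carry_out", "kwargs": {"motion": [0,0,0.1,0,0,0,0,0,0,0.3,0,0,0,0,0,0,0.5,0,0,0,0,0,0,0.75,0,0,0,0,0,0,1,0,0,0,0]}}

```text
time: 5.2
eef_pos: [0.4331, 0.3757, 0.1068]
tool_rot: [-0.0, 0.999, 0.04, 0.0]
wrist_force: [0.1, 1.1, -4.4]
finger_gap: 0.098
grasp_force: 78.3
```

Run:
```python
from h import *
state()
cv2.imwrite("pics/ws4.png",env.read_camera("wrist"))
import json
C=lambda n:json.load(open(n+".json"))
c2,c3=C("wc2"),C("wc3")
# recess corners seen at panel edges (wc2): line fits on dark floor/panel border
im=cv2.imread("pics/wc2.png");im3=cv2.imread("pics/wc3.png")
cv2.imwrite("pics/m3.png",np.hstack([im[:300,60:460],im3[:300,200:600]]))
```

```text
t 5.2 p [0.4331 0.3757 0.1068] F [ 0.1451  1.1015 -4.3853] gap 0.09809472769833522 yaw xyz [  4.5649 -85.4351] q [-0.1849  0.4748 -0.7626  1.6553  0.3527  1.1538 -2.5281] g 78.25681328773499
```

View pics/ws4.png

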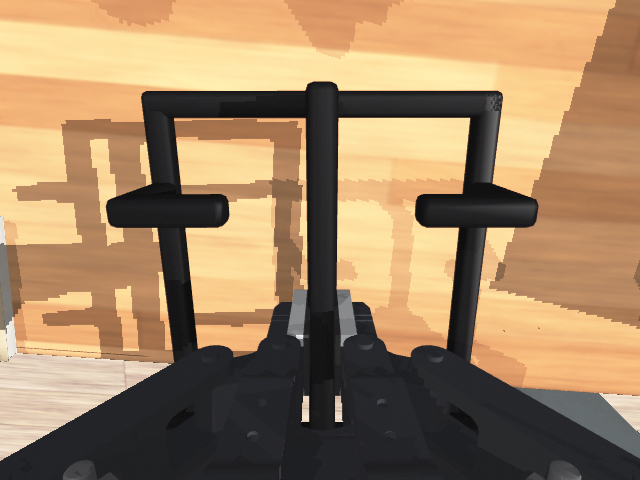

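View pics/m3.png

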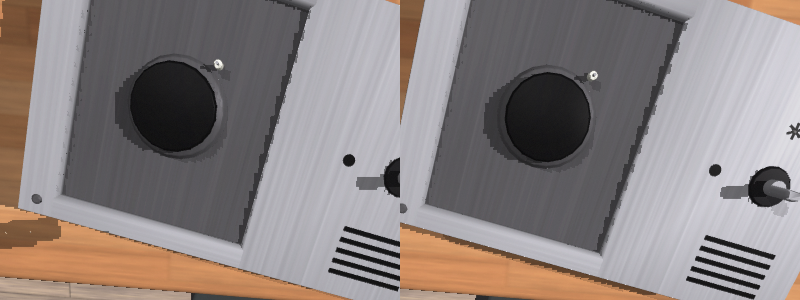

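Run:
```python
from h import *
import json
C=lambda n:json.load(open(n+".json"))
res={}
for n,seed in(("wc2",(233,106)),("wc3",(348,117)),("wc1",None)):
    c=C(n);im=cv2.imread(f"pics/{n}.png");g=im.max(2)
    print(n,"cam",ray(c,(0,0))[0])
    if seed:
        m=(g<38).astype(np.uint8);m[300:]=0
        _,lab,st,cen=cv2.connectedComponentsWithStats(cv2.morphologyEx(m,cv2.MORPH_OPEN,np.ones((5,5))))
        l=lab[seed[1],seed[0]];cs,_=cv2.findContours((lab==l).astype(np.uint8),0,2)
        (ex,ey),ax,_=cv2.fitEllipse(max(cs,key=len));res[n]=(c,(ex+.5,ey+.5));print("burner",ex,ey,ax,plane(c,(ex+.5,ey+.5),.092))
        # edges: bright-dark along rows
        L=[];Rr=[];F=[]
        for r in range(40,170,5):
            row=g[r].astype(int); cx=seed[0]
            a=[x for x in range(0,seed[0]-50) if (row[x]>=118) and (row[x+1:x+6]<118).all()]
            b=[x for x in range(seed[0]+50,600) if (row[x]>=125) and (row[x-5:x]<125).all()]
            if a:L.append(plane(c,(a[-1]+1,r+.5),.072))
            if b:Rr.append(plane(c,(b[0],r+.5),.075))
        for x in range(seed[0]-90,seed[0]+50,7):
            col=g[:,x].astype(int);b=[r for r in range(seed[1]+60,290) if (col[r]>=118) and (col[r-5:r]<118).all()]
            if b:F.append(plane(c,(x+.5,b[0]),.072))
        for nm,P in(("L",L),("R",Rr),("F",F)):
            P=np.array(P); 
            if len(P)<5:print(nm,len(P));continue
            vx,vy,x0,y0=cv2.fitLine(P[:,:2].astype(np.float32),cv2.DIST_HUBER,0,.001,.001).ravel()
            d=np.array([vx,vy]);nn=np.array([-vy,vx]);rs=(P[:,:2]-[x0,y0])@nn
            print(nm,len(P),"yaw",np.degrees(np.arctan2(vy,vx)),"pt",x0,y0,"rms",rs.std())
print("burner tri",cross(res["wc2"],res["wc3"]))
```

```text
wc2 cam [ 0.5022 -0.0035  0.3737]
burner 232.56605529785156 105.71906280517578 (83.60540771484375, 91.34442901611328) [0.5069 0.0576 0.092 ]
L 26 yaw -11.29771 pt 0.50264156 0.13351879 rms 0.00020427729110856078
R 26 yaw -10.93328 pt 0.5274138 -0.01957469 rms 0.0006730270880039004
F 20 yaw 78.90259 pt 0.4196846 0.07488815 rms 0.00021474298642237564
wc3 cam [0.5023 0.0762 0.3737]
burner 344.7684020996094 116.92868041992188 (78.62913513183594, 90.361083984375) [0.5065 0.0603 0.092 ]
L 26 yaw -11.094249 pt 0.50182015 0.13281587 rms 0.00020340814480224596
R 26 yaw -11.539615 pt 0.5343736 -0.02191608 rms 0.0009019694426349477
F 20 yaw 78.59252 pt 0.41608915 0.055424295 rms 3.460802725013146e-09
wc1 cam [ 0.5021 -0.0825  0.3736]
burner tri (array([0.5069, 0.0597, 0.0821]), np.float64(0.00017200878588874424))
```

Emit:
{"fn": "carry_out", "kwargs": {"motion": [0.1,-0.3,0.675,0,0,-0.044,0,0.228,-0.7,0.675,0,0,-0.044,0,0.228,-0.99,0.675,0,0,-0.044,0]}}

```text
time: 5.55
eef_pos: [0.4541, 0.2949, 0.1617]
tool_rot: [-0.001, 1.0, 0.004, 0.003]
wrist_force: [1.2, -1.6, -3.9]
finger_gap: 0.09
grasp_force: 79.1
```

Emit:
{"fn": "carry_out", "kwargs": {"motion": [0.114,-0.5,0,0,0,-0.022,0,0.228,-0.99,0,0,0,-0.044,0]}}

```text
time: 5.75
eef_pos: [0.4695, 0.2163, 0.1596]
tool_rot: [-0.0, 1.0, -0.029, 0.001]
wrist_force: [0.3, -0.5, -4.6]
finger_gap: 0.094
grasp_force: 79.1
```

Emit:
{"fn": "carry_out", "kwargs": {"motion": [0.114,-0.5,0,0,0,-0.022,0,0.228,-0.99,0,0,0,-0.044,0]}}

```text
time: 5.95
eef_pos: [0.488, 0.1364, 0.1596]
tool_rot: [0.0, 0.998, -0.064, 0.001]
wrist_force: [1.5, -0.5, -3.8]
finger_gap: 0.098
grasp_force: 79.1
```

Emit:
{"fn": "carry_out", "kwargs": {"motion": [0.114,-0.5,0,0,0,-0.022,0,0.2,-0.8,0,0,0,-0.044,0,0.228,-0.99,-0.1,0,0,-0.044,0,0.228,-0.99,-0.3,0,0,-0.044,0,0.228,-0.99,-0.3,0,0,-0.044,0]}}

```text
time: 6.45
eef_pos: [0.5044, 0.0594, 0.1327]
tool_rot: [-0.0, 0.995, -0.098, -0.002]
wrist_force: [-0.6, 0.1, -3.7]
finger_gap: 0.094
grasp_force: 79.0
```

Run:
```python
from h import *
import json
s=state();c=env.calibration("wrist");cv2.imwrite("pics/wp1.png",env.read_camera("wrist"));json.dump({k:np.array(v).tolist() for k,v in c.items()},open("wp1.json","w"))
cv2.imwrite("pics/side1.png",env.read_camera("side"))
```

```text
t 6.45 p [0.5044 0.0594 0.1327] F [-0.563   0.0827 -3.6511] gap 0.09373564232710176 yaw xyz [ -11.1941 -101.194 ] q [ 0.3618  0.2687 -0.6267  1.7982  0.1711  1.1332 -2.0874] g 79.02390718460083
```

View pics/wp1.png

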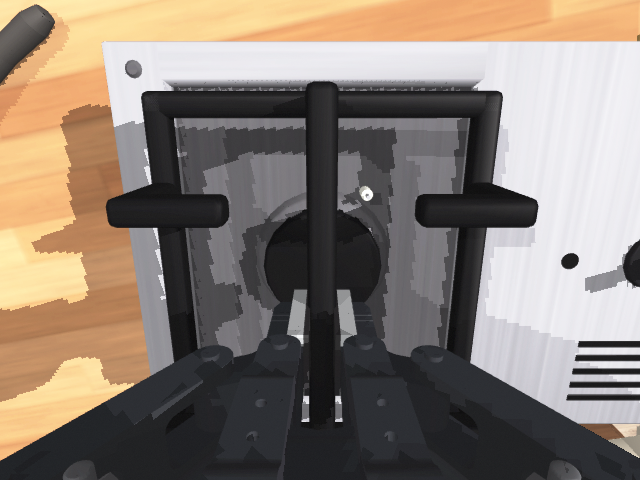

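Run:
```python
from h import *
import json
c=json.load(open("wp1.json"));g=cv2.imread("pics/wp1.png").max(2)
print("cam",ray(c,(0,0))[0])
y=np.radians(-11.2);u=np.array([np.cos(y),np.sin(y)]);v=np.array([-u[1],u[0]])
def q(n,p,z):P=plane(c,p,z);print(n,"u %.4f v %.4f"%(u@P[:2],v@P[:2]))
for x in(190,240,400,450):print(x,g[60:122:2,x])
print(g[150,100:200:2],g[150,440:520:2])
zt=.1327-.0257+.01
for x in(200,440):q("supback",(x,91.5),zt)
q("supL",(145,97),zt);q("supR",(501,97),zt)
for x in(200,440):q("rimback",(x,80),.08);q("floorback?",(x,89),.072)
q("rimL",(165,80),.08);q("rimR",(484,80),.08)
q("panelback",(200,41.5),.08);q("panelback",(500,41.5),.08)
s=[.5044,.0594];print("tcp uv",u@s,v@s)
```

```text
cam [0.5764 0.0452 0.2748]
190 [237 239 240 238 236 237 240 240 240 238 206 165 127  87 129 125  31  35
  41  46  42  42  39  36  35  33  30  27  24 102 129]
240 [238 239 239 239 237 239 240 240 238 235 203 163 122  85  87 127  30  36
  44  47  43  40  38  35  34  32  29  25  23 103 129]
400 [237 236 237 236 234 233 231 230 228 226 170 141 120  88  67  68  31  42
  59  62  58  53  46  41  37  34  34  27  22 108 135]
450 [235 234 235 234 232 230 228 226 223 222 191 154 122  85  64  64  31  44
  63  66  62  56  50  44  40  37  33  27  22 133 133]
[174 175 175 175 174 175 174 173 174 155 157 158 160 158 157 156 156 156
 157 157 158 157 236 238  38  31  36  36  37  38  40  40  41  41  44  35
  28  24  24 109  72  81  82  81  82  83  83  81  81  81] [112 116 112 113 112 113 113  65  61  60  63  60  70  83  17  18  19  23
  29  37  39  42  48  58  64  71  77  58 124 213 216 215 216 214 218 238
 238 239 238 239]
supback u 0.5670 v 0.2022
supback u 0.5670 v 0.1113
supL u 0.5651 v 0.2232
supR u 0.5650 v 0.0880
rimback u 0.5745 v 0.2125
floorback? u 0.5711 v 0.2151
rimback u 0.5744 v 0.1012
floorback? u 0.5710 v 0.0986
rimL u 0.5745 v 0.2287
rimR u 0.5744 v 0.0808
panelback u 0.5906 v 0.2110
panelback u 0.5905 v 0.0756
tcp uv 0.48325625989566584 0.1562405429830958
```

Emit:
{"fn": "carry_out", "kwargs": {"motion": [0,0,-0.1,0,0,0,0,0,0,-0.2,0,0,0,0,0,0,-0.25,0,0,0,0,0,0,-0.25,0,0,0,0,0,0,-0.25,0,0,0,0]}}

```text
time: 7.05
eef_pos: [0.5062, 0.0589, 0.1149]
tool_rot: [-0.0, 0.995, -0.098, -0.0]
wrist_force: [-0.5, 0.2, -2.9]
finger_gap: 0.095
grasp_force: 79.1
```

Run:
```python
from h import *
import json
s=state();c=env.calibration("wrist");im=env.read_camera("wrist");cv2.imwrite("pics/wp2.png",im);json.dump({k:np.array(v).tolist() for k,v in c.items()},open("wp2.json","w"))
g=im.max(2)
for x in(190,240,400,450):print(x,g[50:122:2,x])
```

```text
t 7.05 p [0.5062 0.0589 0.1149] F [-0.4688  0.1601 -2.9088] gap 0.0948208470798187 yaw xyz [ -11.2743 -101.2743] q [ 0.3549  0.2895 -0.6211  1.8179  0.188   1.0933 -2.101 ] g 79.12712216377258
190 [238 236 238 238 238 239 240 240 238 238 238 240 242 241 239 223 186 151
 116  78 130  30  37  42  44  43  41  39  37  36  33  29  27  22  68  84]
240 [239 238 239 239 240 239 240 241 240 238 240 240 241 238 236 219 184 145
 110  73  83  31  35  45  48  44  42  38  37  34  35  30  25  22  55  64]
400 [243 241 240 239 239 238 237 238 237 236 234 233 232 231 226 204 151 137
 108  66  88  32  42  61  63  57  52  47  41  37  33  32  27  21  64  64]
450 [242 240 238 238 237 236 235 236 235 233 231 229 228 226 225 200 167 136
 107  63  51  31  44  64  66  61  55  50  45  41  35  32  27  20 115 115]
```

Emit:
{"fn": "carry_out", "kwargs": {"motion": [0,-0.005,-0.06,0,0,0,0,0,-0.005,-0.12,0,0,0,0,0,-0.005,-0.18,0,0,0,0,0,-0.005,-0.18,0,0,0,0,0,-0.005,-0.18,0,0,0,0]}}

```text
time: 7.6
eef_pos: [0.506, 0.0583, 0.1003]
tool_rot: [-0.0, 0.995, -0.098, -0.0]
wrist_force: [-0.6, 0.7, -4.0]
finger_gap: 0.096
grasp_force: 79.1
```

Run:
```python
from h import *
s=state()
```

```text
t 7.6 p [0.506  0.0583 0.1003] F [-0.5879  0.7326 -3.9571] gap 0.09620128961156399 yaw xyz [ -11.2817 -101.2817] q [ 0.3499  0.307  -0.6166  1.8339  0.201   1.0638 -2.1107] g 79.09837245941162
```

Emit:
{"fn": "carry_out", "kwargs": {"motion": [0,0,-0.02,0,0,0,0,0,0,-0.035,0,0,0,0,0,0,-0.04,0,0,0,0,0,0,-0.04,0,0,0,0]}}

```text
time: 8.0
eef_pos: [0.5063, 0.0584, 0.0977]
tool_rot: [0.0, 0.995, -0.098, 0.0]
wrist_force: [-1.6, -0.3, 0.6]
finger_gap: 0.093
grasp_force: 79.9
```

Emit:
{"fn": "carry_out", "kwargs": {"motion": [0,0,0,0,0,0,15,0,0,0,0,0,0,30,0,0,0,0,0,0,40,0,0,0,0,0,0,40,0,0,0.3,0,0,0,40,0,0,0.8,0,0,0,40,0,0,1,0,0,0,40]}}

```text
time: 8.7
eef_pos: [0.5075, 0.0589, 0.1806]
tool_rot: [-0.0, 0.995, -0.098, 0.002]
wrist_force: [0.2, -0.5, -0.0]
finger_gap: 0.471
grasp_force: 0.0
```

Emit:
{"fn": "carry_out", "kwargs": {"motion": [0,0,0.5,0,0,0,60,0,0,0.8,0,0,0,60,0,0,0.8,0,0,0,60]}}

```text
time: 9.0
eef_pos: [0.508, 0.0589, 0.2452]
tool_rot: [-0.0, 0.995, -0.098, 0.003]
wrist_force: [-0.1, 0.2, -0.6]
finger_gap: 0.702
grasp_force: 0.0
```

Run:
```python
from h import *
import json
s=state();c=env.calibration("wrist");im=env.read_camera("wrist");json.dump({k:np.array(v).tolist() for k,v in c.items()},open("wp3.json","w"))
cv2.imwrite("pics/wp3.png",im)
C=lambda n:json.load(open(n+".json"))
k=[cv2.resize(cv2.imread(f"pics/{n}.png")[a:a+80,b:b+80],(280,280),interpolation=2) for n,a,b in(("wk1",65,255),("wk2",125,325))]
sp=cv2.resize(cv2.imread("pics/wc1.png")[125:205,320:400],(240,280),interpolation=2)
cv2.imwrite("pics/m4.png",np.vstack([cv2.resize(im[:240],(800,300)),np.hstack(k+[sp])]))
```

```text
t 9.0 p [0.508  0.0589 0.2452] F [-0.1127  0.1992 -0.5677] gap 0.7021861352754627 yaw xyz [ -11.2798 -101.2792] q [ 0.3872  0.1751 -0.6391  1.6372  0.1079  1.3579 -2.0344] g 0.0
```

View pics/m4.png

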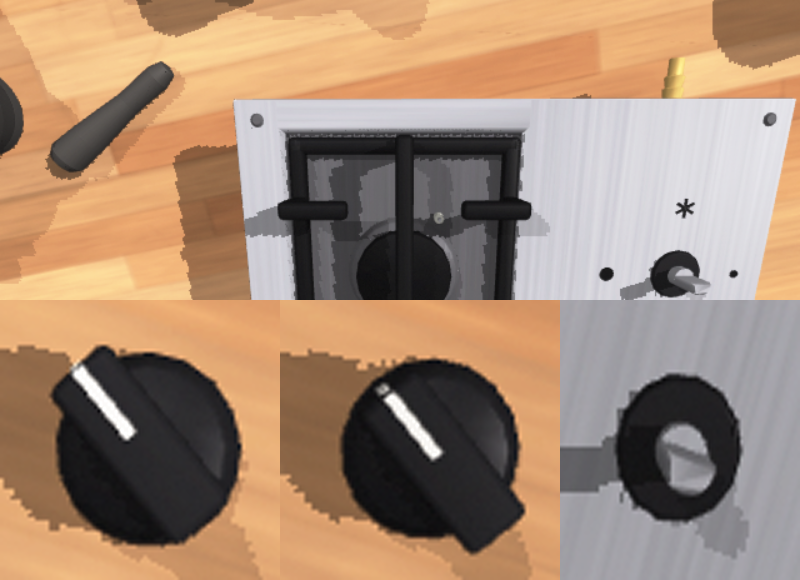

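Emit:
{"fn": "carry_out", "kwargs": {"motion": [-0.5,-0.75,-0.3,0,0,0,60,-0.5,-0.75,-0.3,0,0,0,60]}}

```text
time: 9.25
eef_pos: [0.464, -0.0037, 0.215]
tool_rot: [0.0, 0.995, -0.099, -0.002]
wrist_force: [-0.2, 0.0, -1.2]
finger_gap: 0.699
grasp_force: 0.0
```

Emit:
{"fn": "carry_out", "kwargs": {"motion": [-0.5,-0.75,-0.3,0,0,0,60,-0.5,-0.75,-0.3,0,0,0,60,-0.5,-0.75,-0.3,0,0,0,60]}}

```text
time: 9.55
eef_pos: [0.4228, -0.0651, 0.1908]
tool_rot: [0.0, 0.995, -0.101, -0.002]
wrist_force: [0.1, 0.6, 0.1]
finger_gap: 0.705
grasp_force: 0.0
```

```bash
cat >> h.py <<'E'
def snap(n):
    import json
    s=state();c=env.calibration("wrist");im=env.read_camera("wrist");cv2.imwrite(f"pics/{n}.png",im);json.dump({k:np.array(v).tolist() for k,v in c.items()},open(n+".json","w"));return s,c,im
def C(n):
    import json
    return json.load(open(n+".json"))
E
python3 - <<'E'
from h import *
snap("wv1")
a,b=C("wk1"),C("wk2")
t=cross((a,(276.7,85)),(b,(354.7,150.1)));i=cross((a,(293,104.4)),(b,(369.3,169.6)));print(t,i)
for c,p,q in((a,(276.7,85),(293,104.4)),(b,(354.7,150.1),(369.3,169.6))):
    P,Q=plane(c,p,.036),plane(c,q,.036);print(P,Q,np.linalg.norm(P-Q),np.degrees(np.arctan2(*(P-Q)[1::-1])))
E
```

```text
t 9.55 p [ 0.4228 -0.0651  0.1908] F [0.142  0.6078 0.1145] gap 0.7051670638000912 yaw xyz [ -11.6349 -101.6346] q [ 0.605   0.0095 -0.5251  1.9104  0.006   1.2277 -1.696 ] g 0.0
(array([ 0.47  , -0.3417,  0.028 ]), np.float64(0.0003827040362689438)) (array([ 0.4589, -0.3589,  0.032 ]), np.float64(0.00015719862632573856))
[ 0.4692 -0.3425  0.036 ] [ 0.459  -0.3593  0.036 ] 0.019583254113418155 58.67127908493106
[ 0.4707 -0.341   0.036 ] [ 0.4591 -0.3582  0.036 ] 0.020753903870940935 56.03036714286769
```

Emit:
{"fn": "carry_out", "kwargs": {"motion": [0,-0.8,0,0,0,0,60,0,-0.8,0,0,0,0,60,0,-0.8,0,0,0,0,60]}}

```text
time: 9.9
eef_pos: [0.4263, -0.1273, 0.1928]
tool_rot: [-0.0, 0.995, -0.1, -0.0]
wrist_force: [-0.0, 0.3, 0.7]
finger_gap: 0.704
grasp_force: 0.0
```

Run:
```python
from h import *
snap("wv2")
o=[]
for n in("wv1","wv2"):
    c=C(n);p=proj(c,(.468,-.107,.105)).astype(int);im=cv2.imread(f"pics/{n}.png");x0,y0=p-50;x0=max(x0,0);y0=max(y0,0);print(n,p,x0,y0)
    o.append(cv2.resize(im[y0:y0+100,x0:x0+100],(400,400),interpolation=2))
cv2.imwrite("pics/m5.png",np.hstack(o))
```

```text
t 9.9 p [ 0.4263 -0.1273  0.1928] F [-0.0219  0.3128  0.7255] gap 0.7036288713639919 yaw xyz [ -11.4747 -101.4747] q [ 0.6698  0.0418 -0.4597  1.8752  0.0193  1.2296 -1.567 ] g 0.0
wv1 [376 157] 326 107
wv2 [273 185] 223 135
```

View pics/m5.png

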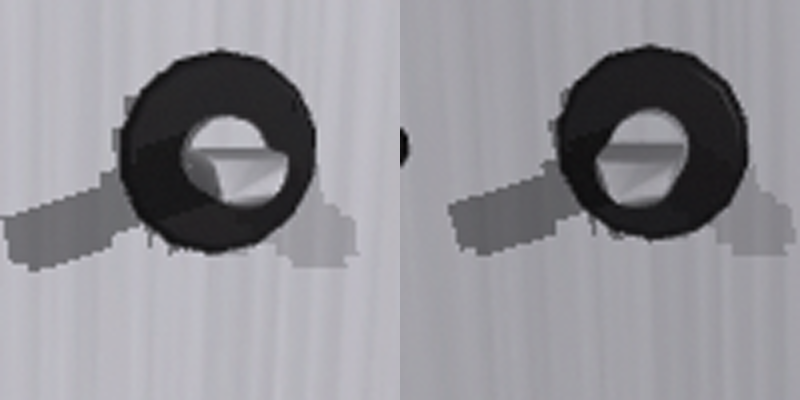

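Run:
```python
from h import *
a,b=C("wv1"),C("wv2")
print("tip",cross((a,(389.2,149.5)),(b,(282.2,177.5))))
for c,p in((a,(389.2,149.5)),(b,(282.2,177.5))):print(plane(c,p,.111))
print("collar",cross((a,(380.5,144.5)),(b,(286,170.5))))
for c,p in((a,(380.5,144.5)),(b,(286,170.5))):print(plane(c,p,.085),plane(c,p,.09))
# flat edge yaw
for c,p,q in((a,(326+60,107+37),(326+72,107+37)),):P,Q=plane(c,p,.111),plane(c,q,.111);print(np.degrees(np.arctan2(*(P-Q)[1::-1])))
for n in("wk1","wk2"):
    im=cv2.imread(f"pics/{n}.png");m=((im.max(2)<60)).astype(np.uint8);c=C(n)
    x,y=proj(c,(.4546,-.352,.01)).astype(int);print(x,y,proj(c,(.4546,-.352,.036)))
```

```text
tip (array([ 0.4719, -0.1137,  0.1109]), np.float64(0.0002192264241250852))
[ 0.4717 -0.1137  0.111 ]
[ 0.4721 -0.1137  0.111 ]
collar (array([ 0.4727, -0.1133,  0.0812]), np.float64(4.5375152305848765e-05))
[ 0.473  -0.1128  0.085 ] [ 0.4735 -0.1122  0.09  ]
[ 0.473  -0.1138  0.085 ] [ 0.4735 -0.1143  0.09  ]
78.31043708468832
285 108 [282.9319 106.9794]
357 168 [360.6763 172.3938]
```

Emit:
{"fn": "carry_out", "kwargs": {"motion": [0,-0.9,0,0,0,-0.09,60,0,-0.9,0,0,0,-0.18,60]}}

```text
time: 10.15
eef_pos: [0.4265, -0.1989, 0.1932]
tool_rot: [0.0, 0.971, -0.24, 0.0]
wrist_force: [-0.5, -0.6, -0.5]
finger_gap: 0.707
grasp_force: 0.0
```

Emit:
{"fn": "carry_out", "kwargs": {"motion": [-0.1,-0.9,0,0,0,-0.09,60,-0.1,-0.9,0,0,0,-0.14,60,-0.1,-0.9,0,0,0,-0.14,60]}}

```text
time: 10.45
eef_pos: [0.4179, -0.2716, 0.1928]
tool_rot: [-0.0, 0.938, -0.345, -0.0]
wrist_force: [0.5, 0.5, 0.6]
finger_gap: 0.703
grasp_force: 0.0
```

Run:
```python
from h import *
s,c,im=snap("wk3");print(proj(c,(.4546,-.352,.036)))
```

```text
t 10.45 p [ 0.4179 -0.2716  0.1928] F [0.5482 0.5238 0.5872] gap 0.7033566750442556 yaw xyz [ -40.4146 -130.4146] q [ 0.7918  0.1516 -0.309   1.7565  0.0486  1.2413 -1.8058] g 0.0
[372.8691 111.2278]
```

Emit:
{"fn": "carry_out", "kwargs": {"motion": [0.49,-1,0,0,0,0.75,60,0.49,-1,0,0,0,0.75,60,0.49,-1,0,0,0,0.75,60,0.49,-1,0,0,0,0.75,60,0.49,-1,0,0,0,0.75,60,0.49,-1,0,0,0,0.75,60,0.49,-1,0,0,0,0.75,60,0.49,-1,0,0,0,0.75,60]}}

```text
time: 11.3
eef_pos: [0.4592, -0.3464, 0.1934]
tool_rot: [-0.001, 0.97, 0.243, 0.001]
wrist_force: [0.2, -0.5, 0.1]
finger_gap: 0.703
grasp_force: 0.0
```

Emit:
{"fn": "carry_out", "kwargs": {"motion": [0,-0.09,-0.3,0,0,0.33,60,0,-0.09,-0.3,0,0,0.33,60,0,-0.09,-0.3,0,0,0.33,60,0,-0.09,-0.3,0,0,0.33,60,0,-0.09,-0.3,0,0,0.33,60]}}

```text
time: 11.8
eef_pos: [0.459, -0.3541, 0.1694]
tool_rot: [-0.0, 0.877, 0.481, 0.001]
wrist_force: [0.3, 0.6, 0.0]
finger_gap: 0.707
grasp_force: 0.0
```

Run:
```python
from h import *
a,b=C("wk1"),C("wk2")
p1=(255+150/3.5,65+148/3.5);p2=(325+(430-280)/3.5,125+(448-300)/3.5)
print("skirt",cross((a,p1),(b,p2)),plane(a,p1,.012),plane(b,p2,.012))
s,c,im=snap("wk4")
x,y=proj(c,(.457,-.36,.03)).astype(int);x0=max(0,x-100);y0=max(0,y-100);print(x0,y0)
cv2.imwrite("pics/m6.png",cv2.resize(im[y0:y0+200,x0:x0+200],(600,600),interpolation=2))
```

```text
skirt (array([ 0.4584, -0.3614,  0.002 ]), np.float64(0.00020967914188030345)) [ 0.4584 -0.3621  0.012 ] [ 0.4589 -0.3599  0.012 ]
t 11.8 p [ 0.459  -0.3541  0.1694] F [0.329  0.5511 0.003 ] gap 0.7066432786559073 yaw xyz [ 57.4415 -32.5585] q [ 1.0001  0.3686 -0.5086  1.5719  0.1843  1.2493 -0.1065] g 0.0
223 131
```

View pics/m6.png

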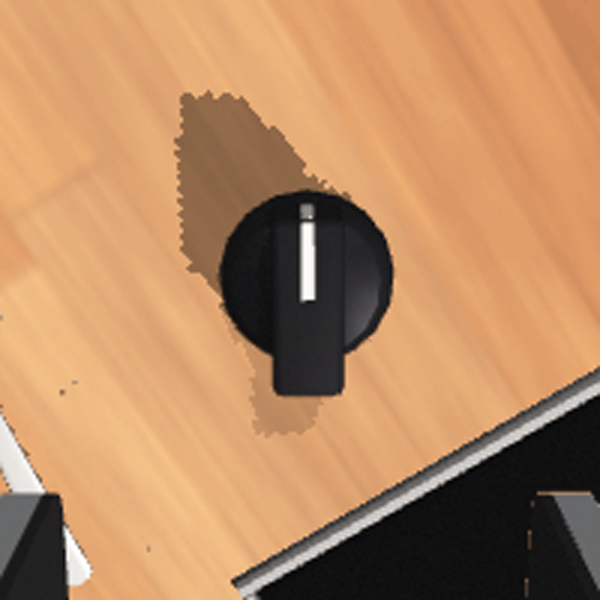

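Run:
```python
from h import *
c=C("wk4")
tip=plane(c,(223+308/3,131+219/3),.036);b=plane(c,(223+309.5/3,131+395/3),.036);print(tip,b,np.linalg.norm(tip-b),(tip+b)/2,np.degrees(np.arctan2(*(tip-b)[1::-1])))
P,Q=[plane(c,(223+x/3,131+240/3),.036) for x in(273,345)];print("w",np.linalg.norm(P-Q),(P+Q)/2, "d",np.degrees(np.arctan2(*(P-Q)[1::-1]))-90)
for n,p in(("wk1",(276.7,85)),("wk2",(355.3,151.3))):print("tip tri",cross((c,(223+308/3,131+219/3)),(C(n),p)))
e=[]
for s in(222,392):e.append(plane(c,(223+s/3,131+275/3),.012))
print("skirt",e,np.linalg.norm(e[0]-e[1]),(e[0]+e[1])/2)
```

```text
[ 0.4703 -0.3418  0.036 ] [ 0.4467 -0.3798  0.036 ] 0.04469668476200755 [ 0.4585 -0.3608  0.036 ] 58.045975745359534
w 0.017293795204260096 [ 0.4678 -0.3463  0.036 ] d 57.38998153227877
tip tri (array([ 0.4697, -0.3423,  0.0327]), np.float64(0.00031495832867356466))
tip tri (array([ 0.4699, -0.3422,  0.0333]), np.float64(0.00013997121661524226))
skirt [array([ 0.4408, -0.3465,  0.012 ]), array([ 0.4785, -0.3707,  0.012 ])] 0.044772829099464645 [ 0.4597 -0.3586  0.012 ]
```

Emit:
{"fn": "carry_out", "kwargs": {"motion": [-0.008,-0.084,-0.6,0,0,0.003,50,-0.008,-0.084,-1,0,0,0.003,40,-0.008,-0.084,-1,0,0,0.003,40,-0.008,-0.084,-1,0,0,0.003,40]}}

```text
time: 12.25
eef_pos: [0.4574, -0.3624, 0.0899]
tool_rot: [-0.0, 0.877, 0.48, 0.0]
wrist_force: [0.7, 0.1, 1.4]
finger_gap: 0.47
grasp_force: 0.0
```

Emit:
{"fn": "carry_out", "kwargs": {"motion": [0,0,-0.3,0,0,0,40,0,0,-0.6,0,0,0,40,0,0,-0.85,0,0,0,40,0,0,-0.85,0,0,0,40,0,0,-0.85,0,0,0,40]}}

```text
time: 12.75
eef_pos: [0.4581, -0.3639, 0.0235]
tool_rot: [0.001, 0.877, 0.48, 0.001]
wrist_force: [0.4, -0.2, 1.5]
finger_gap: 0.467
grasp_force: 0.0
```

Run:
```python
from h import *
s,c,im=snap("wk5")
g=im[...,:].max(2)
print(proj(c,(.4703,-.3418,.036)),proj(c,(.4467,-.3798,.036)))
```

```text
t 12.75 p [ 0.4581 -0.3639  0.0235] F [ 0.3615 -0.2411  1.5029] gap 0.46715063179103006 yaw xyz [ 57.3874 -32.6127] q [ 0.9732  0.5291 -0.4624  1.7035  0.2761  0.9715 -0.1603] g 0.0
[316.8723 262.43  ] [318.9159 371.5193]
```

Emit:
{"fn": "carry_out", "kwargs": {"motion": [0.005,0.037,-0.065,0,0,0,40,0.005,0.037,-0.065,0,0,0,40,0.005,0.037,-0.065,0,0,0,0,0.005,0.037,-0.065,0,0,0,0,0.005,0.037,-0.065,0,0,0,0,0.005,0.037,-0.065,0,0,0,0], "grip_force": 60}}

```text
time: 13.4
eef_pos: [0.4575, -0.3608, 0.0167]
tool_rot: [0.0, 0.877, 0.48, 0.0]
wrist_force: [-0.7, 1.3, 6.6]
finger_gap: 0.196
grasp_force: 59.8
```

Run:
```python
from h import *
s,c,im=snap("wk6")
print(proj(c,np.r_[s["eef_pos"][:2]+.023*np.array([.534,.845]),.036]))
hs=cv2.cvtColor(im,cv2.COLOR_BGR2HSV);m=((im.min(2)>150)).astype(np.uint8);m[:,:280]=0;m[:,360:]=0;m[:200]=0
n,lab,st,cen=cv2.connectedComponentsWithStats(m);print([(st[i],cen[i]) for i in range(1,n) if st[i,4]>20])
cv2.imwrite("pics/m7.png",im[180:480,120:520])
```

```text
t 13.4 p [ 0.4575 -0.3608  0.0167] F [-0.7052  1.2671  6.6292] gap 0.1956520111031407 yaw xyz [ 57.3804 -32.6196] q [ 0.9686  0.5347 -0.4604  1.713   0.2804  0.9588 -0.1678] g 59.82342207804322
[321.2437 275.4549]
[(array([318, 278,   8,  50, 399], dtype=int32), array([321.5088, 302.4386]))]
```

View pics/m7.png

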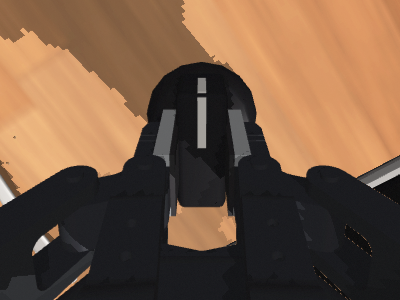

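Emit:
{"fn": "carry_out", "kwargs": {"motion": [0,0,0.2,0,0,0,0,0,0,0.6,0,0,0,0,0,0,1,0,0,0,0], "grip_force": 90}}

```text
time: 13.75
eef_pos: [0.4565, -0.3601, 0.097]
tool_rot: [-0.001, 0.877, 0.48, -0.0]
wrist_force: [1.0, -0.4, -1.3]
finger_gap: 0.186
grasp_force: 88.0
```

Emit:
{"fn": "carry_out", "kwargs": {"motion": [0,0,0.4,0,0,-0.08,0,0,0.3,0.65,0,0,-0.16,0,0.1,0.6,0.65,0,0,-0.24,0,0.1,0.9,0.65,0,0,-0.32,0,0.1,1,0.65,0,0,-0.38,0]}}

```text
time: 14.25
eef_pos: [0.4658, -0.2773, 0.1491]
tool_rot: [-0.0, 0.98, 0.2, 0.0]
wrist_force: [-0.3, -0.0, -1.0]
finger_gap: 0.188
grasp_force: 88.1
```

Emit:
{"fn": "carry_out", "kwargs": {"motion": [0,0.3,0,0,0,-0.09,0,0.05,0.6,0,0,0,-0.18,0,0.084,0.9,0,0,0,-0.27,0,0.084,1,0,0,0,-0.36,0,0.084,1,0,0,0,-0.383,0]}}

```text
time: 14.75
eef_pos: [0.472, -0.1983, 0.1489]
tool_rot: [-0.0, 0.995, -0.099, 0.0]
wrist_force: [-0.1, -0.9, -1.0]
finger_gap: 0.187
grasp_force: 88.1
```

Emit:
{"fn": "carry_out", "kwargs": {"motion": [0,0.5,0,0,0,0,0,0,0.9,0,0,0,0,0,0,1,0,0,0,0,0,0,1,0,0,0,0,0,0,1,0,0,0,0,0]}}

```text
time: 15.25
eef_pos: [0.4717, -0.1217, 0.1484]
tool_rot: [0.0, 0.995, -0.099, 0.0]
wrist_force: [0.6, -0.3, -2.0]
finger_gap: 0.189
grasp_force: 88.3
```

Run:
```python
from h import *
s,c,im=snap("wn1")
m=((im.min(2)>150)).astype(np.uint8);m[:,:300]=0;m[:,345:]=0;m[:270]=0;m[335:]=0
n,lab,st,cen=cv2.connectedComponentsWithStats(m);print([(st[i],cen[i]) for i in range(1,n) if st[i,4]>20])
```

```text
t 15.25 p [ 0.4717 -0.1217  0.1484] F [ 0.5669 -0.2501 -1.9514] gap 0.1886632863170282 yaw xyz [ -11.3294 -101.3294] q [ 0.6123  0.1801 -0.4715  1.8389  0.0902  1.1432 -1.6586] g 88.33700221963227
[(array([318, 270,   8,   3,  23], dtype=int32), array([321.6522, 271.0435])), (array([318, 278,   8,  40, 314], dtype=int32), array([321.465 , 297.1306]))]
```

Emit:
{"fn": "carry_out", "kwargs": {"motion": [0.006,0.1,-0.1,0,0,0,0,0.006,0.1,-0.2,0,0,0,0,0.006,0.1,-0.2,0,0,0,0,0.006,0.1,-0.2,0,0,0,0,0.006,0.1,-0.2,0,0,0,0]}}

```text
time: 15.8
eef_pos: [0.4724, -0.1128, 0.1321]
tool_rot: [-0.0, 0.995, -0.098, 0.0]
wrist_force: [0.3, 0.4, -1.1]
finger_gap: 0.182
grasp_force: 88.3
```

Run:
```python
from h import *
state()
```

```text
t 15.8 p [ 0.4724 -0.1128  0.1321] F [ 0.3239  0.4268 -1.1483] gap 0.1818447503886675 yaw xyz [ -11.2972 -101.2972] q [ 0.5983  0.1952 -0.4777  1.8622  0.0997  1.1075 -1.6842] g 88.28797311522067
```

Emit:
{"fn": "carry_out", "kwargs": {"motion": [-0.002,-0.01,-0.03,0,0,0,0,-0.002,-0.01,-0.06,0,0,0,0,-0.002,-0.01,-0.09,0,0,0,0,-0.002,-0.01,-0.12,0,0,0,0,-0.002,-0.01,-0.12,0,0,0,0]}}

```text
time: 16.3
eef_pos: [0.4719, -0.1134, 0.122]
tool_rot: [-0.0, 0.995, -0.098, -0.0]
wrist_force: [-0.3, 0.1, -2.1]
finger_gap: 0.186
grasp_force: 88.3
```

Run:
```python
from h import *
s=state();print(s["wrist_torque"])
```

```text
t 16.3 p [ 0.4719 -0.1134  0.122 ] F [-0.341   0.132  -2.1345] gap 0.18612710656219295 yaw xyz [ -11.2874 -101.2874] q [ 0.5969  0.2063 -0.4763  1.8743  0.1061  1.0863 -1.6882] g 88.28546019271016
[-0.0121 -0.0062  0.0201]
```

Emit:
{"fn": "carry_out", "kwargs": {"motion": [0,0,-0.04,0,0,0,0,0,0,-0.08,0,0,0,0,0,0,-0.12,0,0,0,0,0,0,-0.12,0,0,0,0]}}

```text
time: 16.7
eef_pos: [0.4718, -0.1133, 0.1123]
tool_rot: [-0.0, 0.995, -0.098, -0.0]
wrist_force: [0.3, 0.6, -1.4]
finger_gap: 0.187
grasp_force: 88.3
```

Emit:
{"fn": "carry_out", "kwargs": {"motion": [0,0,-0.02,0,0,0,0,0,0,-0.04,0,0,0,0,0,0,-0.05,0,0,0,0,0,0,-0.05,0,0,0,0]}}

```text
time: 17.1
eef_pos: [0.4723, -0.1134, 0.1092]
tool_rot: [0.0, 0.995, -0.098, 0.0]
wrist_force: [-1.3, 0.2, 3.7]
finger_gap: 0.184
grasp_force: 88.7
```

Run:
```python
from h import *
s=state();print(s["wrist_torque"])
```

```text
t 17.1 p [ 0.4723 -0.1134  0.1092] F [-1.3093  0.1915  3.7471] gap 0.18445687434025504 yaw xyz [ -11.2835 -101.2835] q [ 0.5933  0.2217 -0.4748  1.8887  0.1158  1.0574 -1.6962] g 88.67618531920016
[ 0.1029  0.3554 -0.0441]
```

Emit:
{"fn": "carry_out", "kwargs": {"motion": [0,0,-0.02,0,0,0,0,0,0,-0.04,0,0,0,0,0,0,-0.06,0,0,0,0,0,0,-0.06,0,0,0,0]}}

```text
time: 17.5
eef_pos: [0.4724, -0.1134, 0.1045]
tool_rot: [0.0, 0.995, -0.098, 0.0]
wrist_force: [-3.1, -0.7, 8.3]
finger_gap: 0.181
grasp_force: 89.3
```

Emit:
{"fn": "carry_out", "kwargs": {"motion": [0,0,-0.01,0,0,0,0,0,0,-0.02,0,0,0,0,0,0,-0.02,0,0,0,0]}}

```text
time: 17.8
eef_pos: [0.4725, -0.1135, 0.1035]
tool_rot: [0.0, 0.995, -0.098, 0.0]
wrist_force: [-4.9, 0.5, 13.2]
finger_gap: 0.185
grasp_force: 90.4
```

Emit:
{"fn": "carry_out", "kwargs": {"motion": [0,0,-0.01,0,0,0,0,0,0,-0.02,0,0,0,0,0,0,-0.02,0,0,0,0,0,0,-0.02,0,0,0,0]}}

```text
time: 18.2
eef_pos: [0.4727, -0.1135, 0.1032]
tool_rot: [0.001, 0.995, -0.098, 0.001]
wrist_force: [-11.4, 1.5, 27.1]
finger_gap: 0.187
grasp_force: 92.2
```

Run:
```python
from h import *
s,c,im=snap("wf")
m=((im.min(2)>150)).astype(np.uint8);m[:,:300]=0;m[:,345:]=0;m[:274]=0;m[335:]=0
n,lab,st,cen=cv2.connectedComponentsWithStats(m);print([(st[i],cen[i]) for i in range(1,n) if st[i,4]>20])
# slipped? white line of the knob vs the pads; support still in place (top view)
T=env.read_camera("top")
S=env.read_camera("side");cv2.imwrite("pics/side2.png",S)
```

```text
t 18.2 p [ 0.4727 -0.1135  0.1032] F [-11.3931   1.5092  27.0933] gap 0.1872008647692526 yaw xyz [ -11.2861 -101.2862] q [ 0.5911  0.229  -0.474   1.8953  0.1215  1.0433 -1.7013] g 92.22482381388545
[(array([318, 278,   8,  41, 324], dtype=int32), array([321.4753, 297.7531]))]
```

Emit:
{"fn": "carry_out", "kwargs": {"motion": [0,0,0.008,0,0,0,0,0,0,0.008,0,0,0,0,0,0,0.008,0,0,0,0,0,0,0.008,0,0,0,0,0,0,0.008,0,0,0,0,0,0,0.008,0,0,0,0]}}

```text
time: 18.95
eef_pos: [0.4726, -0.1135, 0.1033]
tool_rot: [0.0, 0.995, -0.098, 0.001]
wrist_force: [-8.9, 1.9, 21.2]
finger_gap: 0.183
grasp_force: 91.0
```

Emit:
{"fn": "carry_out", "kwargs": {"motion": [0,0,0,0,0,0,0,0,0,0,0,0,0,0,0,0,0,0,0,0,0,0,0,0,0,0,0,0,0,0,0,0,0,0,0]}}

```text
time: 19.45
eef_pos: [0.4726, -0.1135, 0.1033]
tool_rot: [0.0, 0.995, -0.098, 0.001]
wrist_force: [-8.9, 1.5, 21.4]
finger_gap: 0.187
grasp_force: 91.0
```

Steady at the stop with about 21 N; handing in.

```bash
python3 -c "
from station import env
print(env.close_job())"
```

```text
the job is handed in; nothing more can be done
None
```

The job is handed in at about 19.5 s: the pan support is released square in its recess, and the knob is fully home and held against the valve stop at a steady 21 N. The verdict was not shown to me, and I viewed 12 pictures, two over the limit of 10.

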